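# Shut and secure the insulated sample box with its snap hook

### The job

Get the insulated sample box ready for the courier: shut its lid fully, so that the steel staple stands up through the slot in the lid, then take the snap hook from the mat and push its gate onto one leg of the staple until the gate flicks shut with the leg inside the hook. Leave the hook lying flat on the lid, linked round that leg, and do not shift or knock over the flask, the beaker or the tube rack.

Things in the scene. Friction and masses are not known exactly. Their poses are not given: they have to be found in the camera images.
- box: White insulated sample box, 220 mm deep (x) by 260 mm wide (y), 105 mm high without its lid; fixed. Origin: centre of its underside on the bench. Its x axis points from its front (towards the robot) to the hinge at its back, y to its left, z up. A steel staple, an upright arch of 8 mm round bar, stands on the middle of its front rim, 70 mm in front of the box's centre.
- lid (a joint): Lid angle (rad): 0 shut, grows as it opens (starts 0.85 to 1.2, at most 1.45). White slab 18 mm thick, 260 mm wide, 220 mm from hinge line to front edge, with an 80 x 18 mm slot, 175 mm from the hinge line, that passes over the staple. Its stiff hinge holds it where left; 1 to 5 N on its outer face near the front edge shuts it. Shut, its flat top is 123 mm above the bench.
- lid_hinge (a point): Middle of the lid's hinge line, at the back of the box, 105 mm above the bench, level with the underside of the shut lid; the hinge line runs along the box's y. It does not move.
- lid_edge (a point): Middle of the lid's front edge on its outer (top) face, 220 mm from the hinge line; it moves with the lid. With the lid shut it lies 45 mm in front of the staple.
- staple_left (a point): Centre line of the staple's left (box +y) upright leg, 14 mm above the top of the shut lid: a good height for the middle of the hook's thickness. The legs are 8 mm round and 60 mm apart (centres, along the box's y); the bar across their tops leaves 30 mm clear above the shut lid and reaches 38 mm above it.
- staple_right (a point): The same point on the staple's right (box -y) leg, 60 mm from the left one.
- hook: Loose steel snap hook (carabiner), about 0.14 kg, lying flat on the mat: a loop of 10 mm bar, 81 mm long (x) by 59 mm wide (y), with a small eyelet reaching 12 mm further at its -x end. Origin: centre of the loop on its underside; z up, all bars centred at z = 5 mm. Straight spine along x at y = +25 mm; sprung gate along x at y = -24 mm. Clear inside: x -31 to 30, y -20 to 20 mm.
- gate (a joint): Angle of the hook's gate (rad): 0 shut, grows as its tip swings into the loop, at most 1.1; springs back to 0; 2 to 5 N opens it near the tip. A staple leg pressed against it (hook +y direction) at hook x of 8 to 18 mm swings it in; it slips past and flicks shut once the leg's centre is 22 to 37 mm inside the gate's line (sooner near the tip).
- hook_gate (a point): Middle of the shut gate, a 7 mm round bar thinner than the rest of the hook (hook frame x = 0, y = -24, z = 5 mm). It is hinged at x = -22 mm (the eyelet end); its free tip is at x = +22 mm, and the hook's nose, a 10 mm bar end at x = +30 mm, y = -24 mm, begins 3 mm beyond. It does not move with the gate.
- hook_spine (a point): Middle of the hook's spine, a straight 10 mm square bar from x = -27 to +25 mm, at half its thickness (hook frame x = -1, y = 25, z = 5 mm). A good place to pinch across y: its half towards the eyelet end (x = -22 to -3 mm) keeps the fingers clear of the leg and the swinging gate.
- mat: Flat dark rubber bench mat, 200 by 200 by 3 mm, fixed to the bench; origin: centre of its underside. The hook starts on it.
- flask: Bystander: stoppered glass conical flask, 82 mm wide, 134 mm tall, standing loose behind the work; origin: centre of its base.
- beaker: Bystander: small glass beaker, 54 mm wide, 70 mm tall, standing loose at the right side; origin: centre of its base.
- tube_rack: Bystander: low blue tube rack, 70 by 200 by 28 mm (37 mm over the tube caps), loose, at the left side; origin: centre of its base.
There are look-alikes about, which are no part of the job. There is more than one size of the hook; the one meant has the size given above.

How it is judged:
By the outcome, as a careful person would: the job done as asked, in the order asked, and still so for the second after the job is handed in, with the robot touching nothing.
It also fails if it takes over 61 s, if anything falls off the work surface, if the arm or the gripper's body presses on something with over 40 N, if the wrist force passes 120 N, or if a joint passes its speed limit or range.

### The arm

A 7-joint arm with a two-finger parallel gripper is mounted at the origin on the work surface. World frame = base frame: x ahead of the robot, y to its left, z up, the work surface at z = 0. Lengths are in m, angles in rad, forces in N, time in s.
With the tool pointing down it reaches from about 0.425 to 0.95 m from the base axis. Payload 4.7 kg.
Tool frame: the origin (TCP) lies between the finger pads; the fingertips stand 22 mm ahead of it and the grasp point (between the pads) lies 3 mm ahead of it; x points along the fingers, z is the direction in which the jaws open and shut, and the axes are right-handed (so a half turn about x gives the same grasp; the last joint's range is limited). The gripper opens to 87 mm and grips with 3 to 60 N. Pads are 19 mm wide; open, the fingers measure 117 mm over their backs; the gripper's body (75 mm by 190 mm) begins 51 mm behind the grasp point.
Start: joints at [-1.166, 0.469, -0.049, 1.532, 0.024, 1.141, -0.082], TCP at [0.284, 0.613, 0.245] pointing down, gripper open.
Joint ranges: [-2.59, 2.59], [-0.33, 1.99], [-1.39, 1.29], [0.1, 2.45], [-1.04, 4.18], [0.21, 1.99], [-2.66, 2.66]. Speed limits (rad/s): [2.57, 2.57, 3.14, 3.14, 3.14, 3.14, 3.14].

### API

Orientations are given as a 3x3 rotation matrix whose columns are the frame's x, y, z axes.
In Python, from station import sensors, capture, hand_in gives the robot as it stands.
- The arm moves only by the tool send_rows, never from a script. Its argument "motion" is a list of rows, each a list of 4 numbers: the shift along the tool's x, y, z in mm, then the turn about the tool's x in rad. A call has 1 to 5 rows; each row shifts and turns the commanded pose from where the row before left it, along the tool's axes as they then stand; what a row does not reach is not made up. A row lasts 1/10 s, in which the tool goes at most 50 mm and 8.59 degrees, less where a joint would pass 70% of its speed; a pose out of reach is approached as far as the arm can. A call with a gripper value outside its range is refused whole. "hand" is the finger opening in mm, from 0 to 87, set as the call begins (left out, the last holds). The fingers move at their own pace and stop on an object; "force" is the grip in N (left out, the last holds). Time passes only in rows, so rows that do not move let the fingers close. It gives the time, the measured TCP pose, the force and the opening at its end, in the units of the state.
- sensors.observe(): the state, without advancing time (a new reading comes with each control period).
- capture(name): name is "side" or "top" or "wrist"; returns a dict with "color" (384x512x3 uint8, red, green, blue), "z_map" (384x512 float32, m along the optical axis (not along the pixel's ray), 0 where there is no reading), "vfov" (degrees; the focal length in pixels is half the picture's height over the tangent of half this angle, whatever the lens; pixels are square), "cx", "cy" (the principal point, pixels), "R" (3x3) and "t" (3): a world point X has camera coordinates R X + t. Camera axes: x right, y down, z forward; pixel columns grow to the right and rows downward; lengths in m; the calibration is good to about 2 mm. A picture is of the moment at which its call begins.
- hand_in(): hands the job in, once; it reports no verdict.
The state is a dict: "clock": time; "q": joint angles; "joint_vel": joint speeds; "joint_torque": joint torques, N m; "ee_pos": TCP position; "orientation": TCP orientation; "force": force on the tool from outside, world axes, zero at the start; "wrist_torque": the same for the moment, N m; "finger_gap": finger opening in m.
Only numpy, scipy, OpenCV 4.12 (cv2) and the standard library are available. Lean on these libraries where they do the work, as an engineer would, in place of code of your own. Each camera call takes 0.05 s, during which the arm holds its last target. There are 200 camera calls.

## Working session

There is one attempt and no reset: what is moved stays moved. The work goes in short steps, Python scripts to look and compute and a tool call to move; the robot and the scene stay as the last step left them, time stands still between calls to the robot, and variables do not carry over. Pictures are saved under pics/ and viewed, about 8 in all and at most 12, crops included, and the job is handed in when it is done.

Besides the shell and the picture viewer there is one more tool, called after "Emit:" as name(argument=value, ...) on one line, values as JSON. send_rows: Moves the arm, as the interface text tells. Its arguments: {"type":"object","properties":{"motion":{"type":"array","items":{"type":"array","items":{"type":"number"}}},"hand":{"type":"number"},"force":{"type":"number"}},"required":["motion"]}

```bash
mkdir -p pics
cat > h.py <<'E'
import numpy as np, cv2
from station import sensors, capture
def save(n,c): cv2.imwrite(f'pics/{n}.png',c['color'][:,:,::-1])
def f(c): return c['color'].shape[0]/2/np.tan(np.radians(c['vfov'])/2)
def ray(c,u,v):
    d=np.array([(u-c['cx'])/f(c),(v-c['cy'])/f(c),1.]); R=np.array(c['R']); return -R.T@np.array(c['t']), R.T@d
def onz(c,u,v,z):
    o,d=ray(c,u,v); return o+d*(z-o[2])/d[2]
def pt(c,u,v):
    o,d=ray(c,u,v); return o+d*c['z_map'][int(round(v)),int(round(u))]
def cloud(c):
    z=c['z_map']; v,u=np.indices(z.shape); P=np.stack([(u-c['cx'])/f(c)*z,(v-c['cy'])/f(c)*z,z],-1)
    return (P-np.array(c['t']))@np.array(c['R'])
E
python3 - <<'E'
from h import *
import pickle
D={n:capture(n) for n in('top','side')}
pickle.dump(D,open('d.pkl','wb'))
for n,c in D.items(): save(n,c); print(n,f(c),-np.array(c['R']).T@c['t'])
cv2.imwrite('pics/both.png',cv2.resize(np.vstack([D['top']['color'],D['side']['color']])[:,:,::-1],None,fx=.78,fy=.78))
s=sensors.observe(); print(s['ee_pos'],s['orientation'],s['clock'])
E
```

```text
top 490.7173327960227 [ 0.30286342 -0.01436416  1.4382731 ]
side 402.7842727028736 [ 0.15198272 -0.9348368   0.95027677]
[0.28350514 0.61205306 0.24362021] [[-6.43045099e-04 -9.07398627e-01  4.20270531e-01]
 [-1.55215465e-03  4.20271017e-01  9.07397302e-01]
 [-9.99998589e-01 -6.88274691e-05 -1.67867621e-03]] 0.1
```

View pics/top.png

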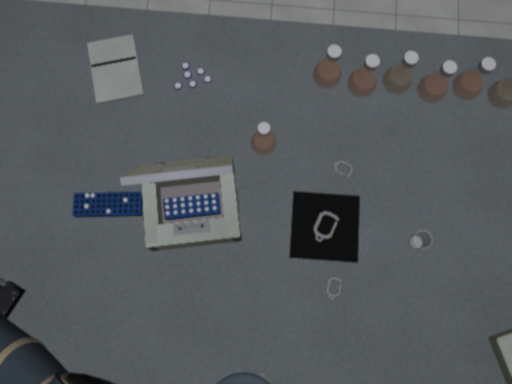

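View pics/side.png

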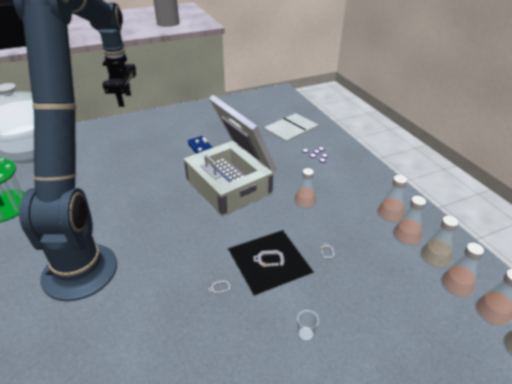

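The top view shows the open box at about (190,205) with its staple near (192,228). The flask is at (263,138), the rack at (107,204) and the beaker at (422,240). There are three hook candidates: (326,226) on the mat, which is large, and (343,168) and (334,287), which are small and lie off the mat. The one on the mat fits the description, so I'll check its size and take a close crop.

Run:
```python
from h import *
import pickle
D=pickle.load(open('d.pkl','rb')); c=D['top']; im=c['color']
a=cv2.resize(im[185:265,285:365],(400,400),interpolation=cv2.INTER_CUBIC)
b=cv2.resize(im[150:255,110:250],(533,400),interpolation=cv2.INTER_CUBIC)
cv2.imwrite('pics/crop.png',cv2.resize(np.hstack([a,b])[:,:,::-1],(784,336)))
g=cv2.cvtColor(im,cv2.COLOR_RGB2GRAY)
mat=np.argwhere(g[180:270,280:370]<25)+[180,280]; print('mat',onz(c,*mat.mean(0)[::-1],.003))
r=cv2.minAreaRect(mat[:,::-1].astype(np.float32));print(r)
m=np.zeros_like(g); m[200:250,305:350]=g[200:250,305:350]>70
p=np.argwhere(m)[:,::-1]
W=np.array([onz(c,u,v,.008)[:2] for u,v in p])*1000
print('hook minrect mm',cv2.minAreaRect(W.astype(np.float32)),W.mean(0))
P=cloud(c)
s=(P[...,2]>.095)&(P[...,2]<.112); s[:,:135]=0; s[:,245:]=0; s[:160]=0;s[255:]=0
q=P[s][:,:2]*1000; R=cv2.minAreaRect(q.astype(np.float32)); print('box rim',R,cv2.boxPoints(R),len(q))
s2=(P[...,2]>.13)&(P[...,2]<.4); s2[:,:115]=0; s2[:,245:]=0; s2[:150]=0;s2[255:]=0
q=P[s2]; print(len(q), q[np.argsort(q[:,2])[-5:]], q.min(0),q.max(0))
for n,(u,v,z) in dict(flask=(263,138,.06),beaker=(417,241,.03)).items(): print(n,onz(c,u,v,z),pt(c,u,v))
```

```text
mat [ 0.53517052 -0.19343192  0.003     ]
((324.89703369140625, 226.55123901367188), (65.92103576660156, 64.60889434814453), 3.2704875469207764)
hook minrect mm ((535.4741821289062, -192.239013671875), (58.19103240966797, 92.81641387939453), 70.51988220214844) [ 537.02970234 -192.11833396]
box rim ((560.3522338867188, 200.4340057373047), (234.82611083984375, 263.0610046386719), 11.652382850646973) [[418.79327  305.53946 ]
 [471.92462   47.899895]
 [701.9112    95.32855 ]
 [648.77985  352.9681  ]] 3208
2058 [[0.56850268 0.27422273 0.3200767 ]
 [0.60563174 0.1056274  0.32060127]
 [0.60190415 0.11945117 0.32067823]
 [0.59953958 0.11677075 0.32123623]
 [0.59265298 0.16575179 0.32125769]] [0.47538873 0.07194249 0.13040651] [0.68989331 0.35007546 0.32125769]
flask [0.77327316 0.01063538 0.06      ] [0.76400231 0.01014268 0.08716305]
beaker [ 0.51332093 -0.45783313  0.03      ] [ 0.51710279 -0.46580213  0.00469375]
```

View pics/crop.png

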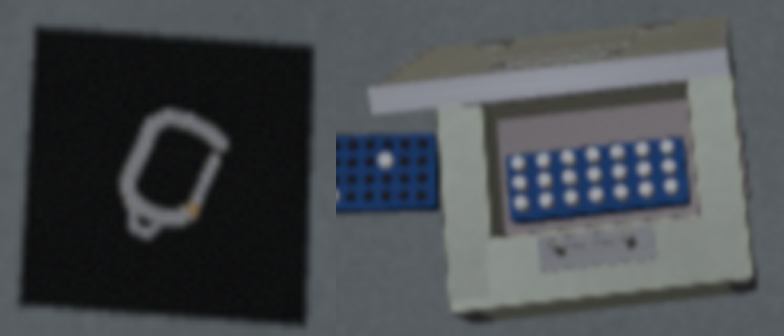

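The close crop confirms it: the hook on the mat measures 93 x 58 mm including the eyelet. Its eyelet and brass pivot are at the lower end, the spine is on the left and the gate on the right. Next I'll get the lid plane, then the box yaw from it, and plan the lid push.

```bash
cat >> h.py <<'E'
def delta(target):
    s=sensors.observe(); R=np.array(s['orientation']); return np.round(R.T@(np.array(target)-s['ee_pos'])*1000,1)
E
python3 - <<'E'
from h import *
import pickle
D=pickle.load(open('d.pkl','rb')); 
for n,box in(('top',(115,245,150,250)),('side',(205,275,92,170))):
    c=D[n]; P=cloud(c); a,b,e,g=box; q=P[e:g,a:b].reshape(-1,3); q=q[(q[:,2]>.14)&(q[:,2]<.34)&(q[:,0]>.45)&(q[:,0]<.72)&(q[:,1]>.05)&(q[:,1]<.37)]
    # ransac plane
    rng=np.random.default_rng(0);best=0
    for i in range(800):
        t=q[rng.choice(len(q),3,False)]; k=np.cross(t[1]-t[0],t[2]-t[0]); k/=np.linalg.norm(k)+1e-12
        m=abs((q-t[0])@k)<.003
        if m.sum()>best: best=m.sum();M=m
    p=q[M]; k=np.linalg.svd(p-p.mean(0),full_matrices=False)[2][2]; k*=np.sign(k[0])
    yaw=np.arctan2(k[1],k[0]); print(n,len(q),best,'n',k,'yaw',np.degrees(yaw),'theta',np.arctan2(np.hypot(*k[:2]),k[2]),'mean',p.mean(0),p.min(0),p.max(0))
c=D['top']; im=c['color']
P=cloud(c); s=(abs(P[...,2]-.105)<.006); s[:,:135]=0; s[:,245:]=0; s[:205]=0; s[255:]=0
# front rim rows per column
L=[];
for u in range(150,236,3):
    v=np.where(s[:,u])[0]
    if len(v): L.append(onz(c,u,v.max()+.5,.105)[:2])
L=np.array(L); k=np.polyfit(L[:,1],L[:,0],1); print('front edge x=%.4f*y+%.4f yaw'%tuple(k),np.degrees(np.arctan(-k[0])),L[0],L[-1])
for v in range(210,240,6):
    u=np.where(s[v])[0]; print(onz(c,u.min()-.5,v,.105)[:2],onz(c,u.max()+.5,v,.105)[:2])
for u,v in((110+220/3.2,150+250/3.2),(110+290/3.2,150+243/3.2)): print('leg',onz(c,u,v,.105),onz(c,u,v,.14))
E
```

```text
top 2015 1202 n [0.89357172 0.18351774 0.409696  ] yaw 11.605771564548473 theta 1.1486755382899738 mean [0.61438373 0.21081866 0.24862262] [0.5547535  0.07508905 0.14003138] [0.68747807 0.35007546 0.32123623]
side 1591 639 n [0.8998598  0.18734668 0.39389538] yaw 11.760715124673931 theta 1.1659305646114433 mean [0.59541284 0.17772831 0.25520203] [0.54061593 0.07011006 0.14006228] [0.66158211 0.34705764 0.31374176]
front edge x=-0.2065*y+0.4820 yaw 11.66644662760151 [0.42468419 0.28887147] [0.46961662 0.06398868]
[0.52008898 0.32281658] [0.54364795 0.06170879]
[0.50369026 0.31773864] [0.5269313  0.06005615]
[0.48713097 0.31541997] [0.51054899 0.0556766 ]
[0.47065828 0.31311342] [0.49425221 0.05131993]
[0.45451643 0.30810043] [0.47779513 0.04970731]
leg [0.47897594 0.21697595 0.105     ] [0.47435278 0.210903   0.14      ]
leg [0.49036205 0.158018   0.105     ] [0.48543999 0.15349276 0.14      ]
```

Three estimates put the box yaw at about 11.65°. The lid is at about 1.155 rad, and the staple's middle is near (0.485, 0.183). Now I'll raise the tool, align it with the box and go behind the lid.

Emit:
send_rows(motion=[[-25,0,0,-0.127],[-25,0,0,-0.127],[-25,0,0,-0.127],[-25,0,0,-0.127],[-25,0,0,-0.127]], hand=0, force=40)

```text
clock: 0.6
ee_pos: [0.2836, 0.6122, 0.37]
orientation: [[-0.0, -0.979, -0.205], [-0.001, -0.205, 0.979], [-1.0, 0.001, -0.001]]
force: [-0.1, 0.3, 0.2]
finger_gap: 0.0547
```

Emit:
send_rows(motion=[[0,-17.6,-34.8,0],[0,-17.6,-34.8,0],[0,-17.6,-34.8,0],[0,-17.6,-34.8,0],[0,-17.6,-34.8,0]])

```text
clock: 1.1
ee_pos: [0.4054, 0.458, 0.3691]
orientation: [[-0.001, -0.98, -0.2], [-0.001, -0.2, 0.98], [-1.0, 0.001, -0.001]]
force: [0.6, 0.7, 0.2]
finger_gap: 0.0148
```

Emit:
send_rows(motion=[[0,-17.6,-34.8,0],[0,-17.6,-34.8,0],[0,-17.6,-34.8,0],[0,-17.6,-34.8,0],[0,-17.6,-34.8,0]])

```text
clock: 1.6
ee_pos: [0.5263, 0.3052, 0.3691]
orientation: [[-0.001, -0.98, -0.2], [-0.0, -0.2, 0.98], [-1.0, 0.001, -0.0]]
force: [0.9, 0.3, -1.2]
finger_gap: 0.0004
```

Emit:
send_rows(motion=[[0,-17.6,-34.8,0],[0,-17.6,-34.8,0],[0,-17.6,-34.8,0],[0,-17.6,-34.8,0],[0,-17.6,-34.8,0]])

```text
clock: 2.1
ee_pos: [0.6473, 0.1524, 0.369]
orientation: [[-0.001, -0.98, -0.2], [-0.0, -0.2, 0.98], [-1.0, 0.001, 0.0]]
force: [0.3, 0.7, 0.5]
finger_gap: 0.0004
```

Emit:
send_rows(motion=[[30,5,0,0],[9,5,0,0],[6.5,8.5,0,0],[6.3,8.8,0,0],[6,11.5,0,0]])

```text
clock: 2.6
ee_pos: [0.6083, 0.1477, 0.312]
orientation: [[0.002, -0.979, -0.202], [0.001, -0.202, 0.979], [-1.0, -0.002, 0.001]]
force: [1.7, 0.4, 3.8]
finger_gap: 0.0006
```

Emit:
send_rows(motion=[[6,11.5,0,0],[6,11.5,0,0],[6.3,11.2,0,0],[10,11.3,0,0],[10,11.3,0,0]])

```text
clock: 3.1
ee_pos: [0.5524, 0.1363, 0.2744]
orientation: [[0.002, -0.979, -0.202], [0.001, -0.202, 0.979], [-1.0, -0.002, 0.001]]
force: [0.1, 0.6, 3.4]
finger_gap: 0.0005
```

Emit:
send_rows(motion=[[10,11.2,0,0],[10,11.2,0,0],[12,10.5,0,0],[12,10.5,0,0],[12,10.5,0,0]])

```text
clock: 3.6
ee_pos: [0.4999, 0.1255, 0.2178]
orientation: [[0.002, -0.979, -0.202], [0.001, -0.202, 0.979], [-1.0, -0.002, 0.001]]
force: [1.2, -0.5, 0.5]
finger_gap: 0.0002
```

Emit:
send_rows(motion=[[12,10.5,0,0],[12,5,0,0],[12,4,0,0],[12,4,0,0],[12,4,0,0]])

```text
clock: 4.1
ee_pos: [0.4732, 0.1196, 0.1573]
orientation: [[0.001, -0.979, -0.202], [0.001, -0.202, 0.979], [-1.0, -0.001, 0.001]]
force: [0.4, 1.0, 0.9]
finger_gap: 0.0005
```

Emit:
send_rows(motion=[[8,3,0,0],[4,0,0,0],[2,0,0,0],[0,0,0,0]])

```text
clock: 4.5
ee_pos: [0.4692, 0.1183, 0.1453]
orientation: [[-0.003, -0.98, -0.2], [0.0, -0.2, 0.98], [-1.0, 0.003, 0.001]]
force: [-7.4, -0.8, 18.4]
finger_gap: 0.0002
```

Emit:
send_rows(motion=[[-40,0,0,0],[-45,0,0,0],[-45,0,0,0],[-30,0,0,0],[0,0,0,0]], hand=87)

```text
clock: 5.0
ee_pos: [0.4725, 0.1188, 0.3083]
orientation: [[0.009, -0.98, -0.2], [0.003, -0.2, 0.98], [-1.0, -0.01, 0.001]]
force: [-0.6, -0.2, -1.3]
finger_gap: 0.0326
```

Run:
```python
from h import *
import pickle
c=capture('wrist');t=capture('side'); pickle.dump((c,t),open('d2.pkl','wb'))
a=cv2.resize(t['color'][80:230,160:310],(384,384),interpolation=cv2.INTER_CUBIC)
cv2.imwrite('pics/w1.png',cv2.resize(np.hstack([c['color'],a])[:,:,::-1],None,fx=.88,fy=.88))
print(-np.array(c['R']).T@c['t'],c['R'])
```

```text
[0.39231578 0.10231718 0.44818643] [[-0.20098279  0.97959173  0.00244112]
 [ 0.93467339  0.19101973  0.29982846]
 [ 0.29324318  0.06254201 -0.95399001]]
```

View pics/w1.png

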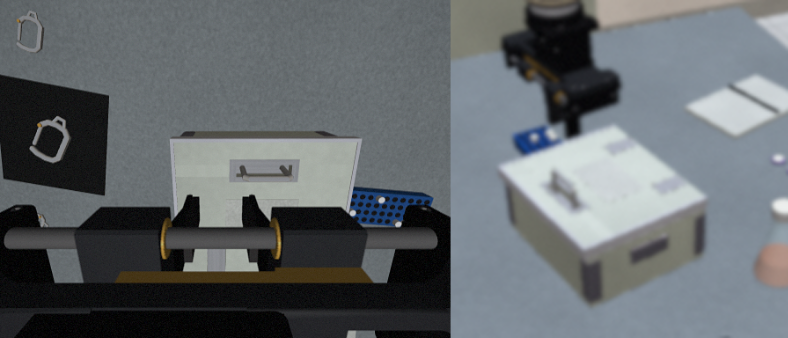

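The lid is shut and the staple stands through the slot, at about (265,170) in the wrist picture. The hook is at about (50,138). I'll measure both from this view and take a crop of the staple.

Run:
```python
from h import *
import pickle
c,t=pickle.load(open('d2.pkl','rb')); im=c['color']
x0,y0=250,175
a=cv2.resize(im[y0:y0+38,x0:x0+100],(800,304),interpolation=cv2.INTER_CUBIC)
x1,y1=25,120
b=cv2.resize(im[y1:y1+75,x1:x1+66],(264,300),interpolation=cv2.INTER_CUBIC)
cv2.imwrite('pics/w2.png',np.vstack([a,np.pad(b[:290],((0,0),(0,536),(0,0)))])[:,:,::-1])
g=cv2.cvtColor(im,cv2.COLOR_RGB2GRAY); m=np.zeros_like(g); m[126:190,28:90]=g[126:190,28:90]>75
n,l,st,_=cv2.connectedComponentsWithStats(m); k=1+st[1:,4].argmax(); p=np.argwhere(l==k)[:,::-1]; print(st[k])
W=np.array([onz(c,u,v,.009)[:2] for u,v in p])*1000
r=cv2.minAreaRect(W.astype(np.float32)); print(r)
P=cloud(c); print('mat z/hook z',P[l==k][:,2].mean(), 'lid z',[P[v,u,2] for u,v in((220,200),(390,175))])
# staple: points above lid
s=(P[...,2]>.135)&(P[...,2]<.175); s[:170]=0;s[215:]=0;s[:,:240]=0;s[:,360:]=0
q=P[s]; yaw=np.radians(11.65); B=np.array([[np.cos(yaw),np.sin(yaw)],[-np.sin(yaw),np.cos(yaw)]])
Q=q[:,:2]@B.T; print(len(q),'bar bx',np.percentile(Q[:,0],[5,50,95]),'by',np.percentile(Q[:,1],[0,2,50,98,100]),np.percentile(q[:,2],[5,50,95]))
```

```text
[ 33 132  46  53 805]
((532.5020751953125, -191.78469848632812), (59.136348724365234, 93.04583740234375), 71.97907257080078)
mat z/hook z 0.013377547846238931 lid z [np.float64(0.12260895066965993), np.float64(0.12283726802916228)]
458 bar bx [0.50580659 0.50817506 0.51259973] by [0.04992313 0.05116103 0.08264252 0.11514835 0.11672875] [0.14127134 0.15985941 0.16191679]
```

View pics/w2.png

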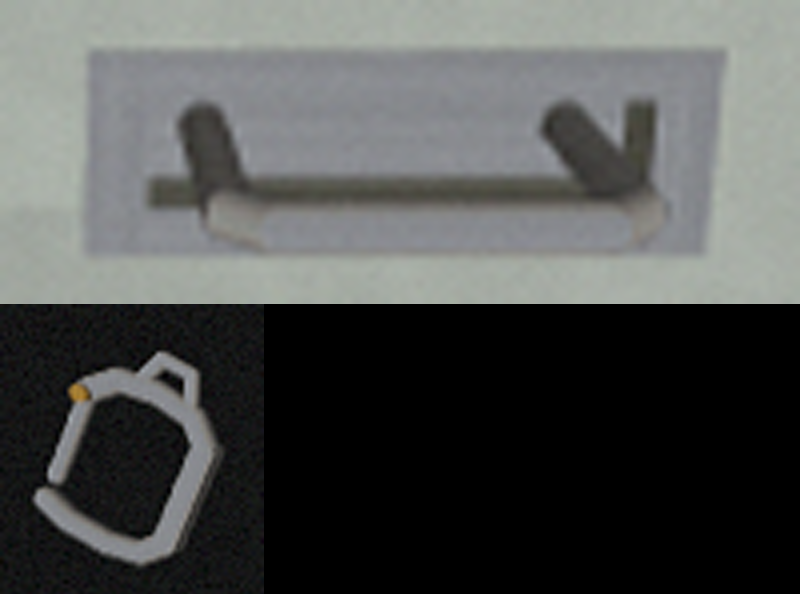

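Left leg at about (0.476, 0.214). The hook centre is at about (0.540, -0.194) with yaw -18.7°. Next I'll hover over the spine for a closer look.

Emit:
send_rows(motion=[[0,-1,-41.7,0],[0,-1,-41.7,0],[0,-1,-41.7,0],[0,-1,-41.7,0],[0,-1,-41.7,0]], hand=30)

```text
clock: 5.6
ee_pos: [0.516, -0.0868, 0.3014]
orientation: [[-0.004, -0.98, -0.2], [0.0, -0.2, 0.98], [-1.0, 0.004, 0.001]]
force: [0.0, -0.2, -1.0]
finger_gap: 0.0305
```

Emit:
send_rows(motion=[[0,0,-41.7,0.132],[0,0,-41.7,0.132],[30,0,0,0.132],[40,0,0,0.133],[30,0,0,0]])

```text
clock: 6.1
ee_pos: [0.526, -0.1676, 0.1994]
orientation: [[-0.006, -0.946, 0.325], [0.001, 0.325, 0.946], [-1.0, 0.006, -0.001]]
force: [-0.4, -0.1, -0.4]
finger_gap: 0.03
```

Run:
```python
from h import *
c=capture('wrist'); save('w3',c); s=sensors.observe(); print(s['ee_pos'],np.round(s['orientation'],3).tolist())
g=cv2.cvtColor(c['color'],cv2.COLOR_RGB2GRAY)
P=cloud(c); print('tool delta to grasp',delta([.536,-.166,.027]))
hm=(P[...,2]>.008)&(P[...,2]<.02)&(g>60)&(abs(P[...,0]-.54)<.08)&(abs(P[...,1]+.19)<.08)
n,l,st,_=cv2.connectedComponentsWithStats(hm.astype(np.uint8)); k=1+st[1:,4].argmax(); print(st[k])
W=P[l==k][:,:2]*1000; print(cv2.minAreaRect(W.astype(np.float32)),'median z',np.median(P[l==k][:,2]))
```

```text
[ 0.52321682 -0.16646848  0.19489916] [[-0.014, -0.947, 0.322], [0.002, 0.322, 0.947], [-1.0, 0.014, -0.002]]
tool delta to grasp [167.7 -14.3   4.9]
[ 212  152   47   70 1249]
((532.1386108398438, -190.47097778320312), (58.51229476928711, 91.69912719726562), 70.28959655761719) median z 0.012404299156187312
```

View pics/w3.png

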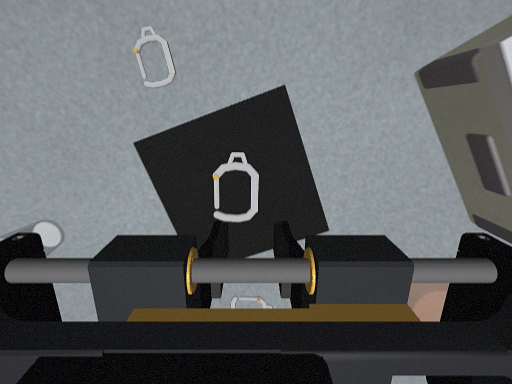

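The hook sits upright in the view at (236,190), with the spine on its right and the gate on its left, and the fingertips are below it. Going down onto the spine.

Emit:
send_rows(motion=[[20,-12,5,0],[40,0,0,0],[30,0,0,0],[20,0,0,0],[0,0,0,0]])

```text
clock: 6.65
ee_pos: [0.5383, -0.1661, 0.09]
orientation: [[-0.008, -0.947, 0.322], [0.002, 0.322, 0.947], [-1.0, 0.008, -0.001]]
force: [0.3, 0.0, 0.9]
finger_gap: 0.0297
```

Run:
```python
from h import *
print('tool delta to grasp',delta([.535,-.1655,.027]), sensors.observe()['ee_pos'],np.round(sensors.observe()['orientation'],3).tolist())
```

```text
tool delta to grasp [63.1  2.8 -0.5] [ 0.53829228 -0.16605694  0.09003853] [[-0.008, -0.947, 0.322], [0.002, 0.322, 0.947], [-1.0, 0.008, -0.001]]
```

Emit:
send_rows(motion=[[30,3,0,0],[20,0,0,0],[10,0,0,0],[0,0,0,0]])

```text
clock: 7.05
ee_pos: [0.5378, -0.1659, 0.033]
orientation: [[-0.002, -0.947, 0.322], [0.0, 0.322, 0.947], [-1.0, 0.002, -0.0]]
force: [-0.2, 0.7, -0.0]
finger_gap: 0.0299
```

Run:
```python
from h import *
print('tool delta to grasp',delta([.535,-.1655,.027]), sensors.observe()['force'])
```

```text
tool delta to grasp [ 6.   2.8 -0.5] [-0.17872974  0.65170199 -0.00343136]
```

Emit:
send_rows(motion=[[3,2,0,0],[3.5,1,0,0],[0,0,0,0]])

```text
clock: 7.35
ee_pos: [0.5354, -0.1651, 0.0273]
orientation: [[0.0, -0.947, 0.322], [0.0, 0.322, 0.947], [-1.0, -0.0, 0.0]]
force: [-0.2, 0.2, -0.3]
finger_gap: 0.0299
```

Emit:
send_rows(motion=[[0,0,0,0],[0,0,0,0],[0,0,0,0],[0,0,0,0],[0,0,0,0]], hand=0, force=45)

```text
clock: 7.85
ee_pos: [0.5355, -0.1653, 0.0271]
orientation: [[0.0, -0.947, 0.322], [-0.0, 0.322, 0.947], [-1.0, -0.0, 0.0]]
force: [0.1, 0.2, 1.1]
finger_gap: 0.0092
```

Emit:
send_rows(motion=[[-10,0,0,0],[-30,0,0,0],[-40,0,0,0],[-40,0,0,0],[0,0,0,0]])

```text
clock: 8.35
ee_pos: [0.5388, -0.1664, 0.1528]
orientation: [[0.011, -0.947, 0.322], [-0.002, 0.322, 0.947], [-1.0, -0.011, 0.002]]
force: [1.6, -0.5, -0.5]
finger_gap: 0.0094
```

Emit:
send_rows(motion=[[-60,0,0,0],[-45,0,0,0],[0,0,0,0],[0,0,0,0]])

```text
clock: 8.75
ee_pos: [0.5353, -0.165, 0.2425]
orientation: [[0.001, -0.947, 0.322], [0.0, 0.322, 0.947], [-1.0, -0.001, 0.001]]
force: [0.6, 0.1, -2.7]
finger_gap: 0.0092
```

```bash
cat > m.py <<'E'
from h import *
def hook_in_tool(c):
    s=sensors.observe(); R=np.array(s['orientation']); P=cloud(c); T=(P-s['ee_pos'])@R   # tool coords
    m=(abs(T[...,0]-.014)<.008)&(T[...,1]>-.07)&(T[...,1]<.07)&(T[...,2]<-.007)&(T[...,2]>-.08)
    # hook frame estimate: hook x = -tool y, hook y = tool z
    q=np.c_[-T[m][:,1],T[m][:,2]]*1000
    print('hook part in (hx,hy) rel TCP',q.min(0),q.max(0),np.median(T[m][:,0]),m.sum(),'minrect',cv2.minAreaRect(q.astype(np.float32)))
    return s,m
E
python3 - <<'E'
from m import *
c=capture('wrist'); save('w4',c); s,m=hook_in_tool(c); print(s['ee_pos'],s['finger_gap'])
E
```

```text
hook part in (hx,hy) rel TCP [-39.31399655 -52.92849335] [50.02885763 -7.00343703] 0.013795509003028084 1943 minrect ((5.356719970703125, -29.966699600219727), (45.925167083740234, 89.3425521850586), 89.9973373413086)
[ 0.53448634 -0.16468607  0.24101932] 0.009199971595370138
```

View pics/w4.png

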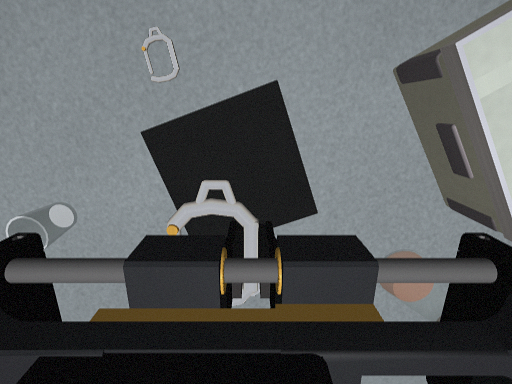

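The hook is held squarely: the eyelet end is up at (213,185), the spine is between the fingers, and the TCP is at about hook x = -13 mm. Turning it to the box's yaw and carrying it high to the outside of the left leg.

Emit:
send_rows(motion=[[0,0,0,-0.133],[0,0,0,-0.133],[0,0,0,-0.133],[0,0,0,-0.132],[0,0,0,0]])

```text
clock: 9.3
ee_pos: [0.5341, -0.1648, 0.2397]
orientation: [[-0.004, -0.979, -0.201], [0.001, -0.202, 0.979], [-1.0, 0.004, 0.002]]
force: [-0.1, 0.1, -1.5]
finger_gap: 0.0091
```

Emit:
send_rows(motion=[[0,1,25,0],[0,1,44,0],[0,1,44,0],[0,1,44,0],[0,1,44,0]])

```text
clock: 9.8
ee_pos: [0.4884, 0.0322, 0.2406]
orientation: [[-0.003, -0.98, -0.198], [-0.0, -0.198, 0.98], [-1.0, 0.003, 0.0]]
force: [0.6, 0.2, -2.2]
finger_gap: 0.0097
```

Emit:
send_rows(motion=[[0,0,44,0],[0,0,44,0],[0,0,44,0],[0,0,44,0],[0,0,44,0]])

```text
clock: 10.3
ee_pos: [0.4442, 0.2474, 0.2407]
orientation: [[-0.002, -0.98, -0.199], [-0.001, -0.199, 0.98], [-1.0, 0.002, -0.001]]
force: [0.5, 0.3, -1.5]
finger_gap: 0.0095
```

Emit:
send_rows(motion=[[0,0,25,0],[0,0,10,0],[0,0,0,0],[0,0,0,0],[0,0,0,0]])

```text
clock: 10.8
ee_pos: [0.4391, 0.2783, 0.2416]
orientation: [[-0.0, -0.98, -0.198], [-0.001, -0.198, 0.98], [-1.0, 0.001, -0.001]]
force: [0.1, -0.0, -1.6]
finger_gap: 0.0092
```

Run:
```python
from m import *
s=sensors.observe(); R=np.array(s['orientation']); print('delta',delta([.436,.2813,.156]),R.round(3).tolist(),np.degrees(np.arctan2(-R[1,1],-R[0,1])))
c=capture('wrist'); save('w5',c); hook_in_tool(c)
P=cloud(c); m=(P[...,2]>.128)&(P[...,2]<.17)&(abs(P[...,0]-.485)<.03)&(abs(P[...,1]-.183)<.06)
yaw=np.radians(11.65); B=np.array([[np.cos(yaw),np.sin(yaw)],[-np.sin(yaw),np.cos(yaw)]])
Q=P[m][:,:2]@B.T; z=P[m][:,2]; h=z>.155; 
print(m.sum(),h.sum(),np.percentile(Q[h][:,0],[5,50,95]) if h.any() else '',Q.min(0),Q.max(0)) if m.any() else None
```

```text
delta [85.6  2.4  3.7] [[-0.0, -0.98, -0.198], [-0.001, -0.198, 0.98], [-1.0, 0.001, -0.001]] 11.419286151438303
hook part in (hx,hy) rel TCP [-40.26028812 -53.18762592] [49.09540923 -7.01596072] 0.01521955725946633 1963 minrect ((4.415950775146484, -30.105091094970703), (46.169673919677734, 89.3532943725586), 89.99173736572266)
648 520 [0.50603856 0.50850763 0.51305406] [0.50531568 0.05093281] [0.51381306 0.10877746]
```

View pics/w5.png

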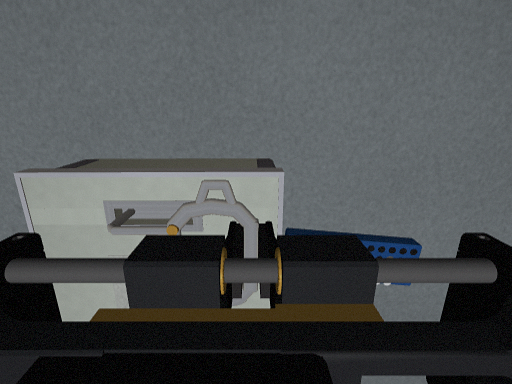

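The staple at (150,215) is clear to the left of the hook. Descending to threading height.

Emit:
send_rows(motion=[[25,2,3,0],[30,0,0,0],[20,0,0,0],[10,0,0,0],[0,0,0,0]])

```text
clock: 11.35
ee_pos: [0.4357, 0.2818, 0.1559]
orientation: [[-0.002, -0.98, -0.2], [-0.002, -0.2, 0.98], [-1.0, 0.002, -0.001]]
force: [-0.9, 0.0, -1.6]
finger_gap: 0.0095
```

Run:
```python
from m import *
s=sensors.observe(); print('delta',delta([.436,.2813,.156]),s['ee_pos'],s['force'])
c=capture('side'); im=c['color']; a=cv2.resize(im[130:210,170:270],(700,560),interpolation=cv2.INTER_CUBIC); cv2.imwrite('pics/s6.png',a[:,:,::-1])
```

```text
delta [-0.1 -0.2 -0.5] [0.43566168 0.28179084 0.15593907] [-0.90440215  0.01563852 -1.5800533 ]
```

View pics/s6.png

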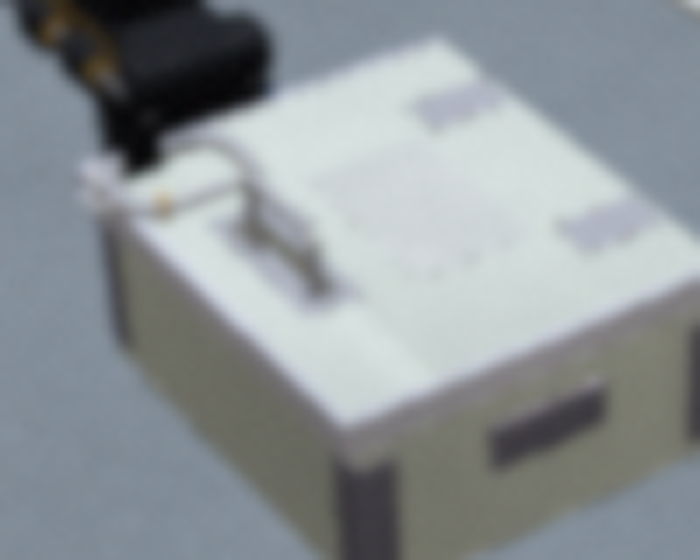

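The hook is level just outside the left leg, with the gate facing it. Pushing in, watching the force.

Emit:
send_rows(motion=[[0,0,-5,0],[0,0,-5,0],[0,0,-5,0],[0,0,-4,0],[0,0,-4,0]])

```text
clock: 11.9
ee_pos: [0.4405, 0.2609, 0.1573]
orientation: [[0.0, -0.979, -0.202], [0.002, -0.202, 0.979], [-1.0, -0.001, 0.002]]
force: [-0.5, 2.7, -1.0]
finger_gap: 0.0093
```

Emit:
send_rows(motion=[[0,0,-4,0],[0,0,-4,0],[0,0,-4,0],[0,0,0,0]])

```text
clock: 12.3
ee_pos: [0.4431, 0.2485, 0.157]
orientation: [[0.0, -0.98, -0.201], [0.0, -0.201, 0.98], [-1.0, -0.0, 0.0]]
force: [-0.3, 3.0, -0.1]
finger_gap: 0.0095
```

Emit:
send_rows(motion=[[0,0,-4,0],[0,0,-4,0],[0,0,-4,0],[0,0,0,0]])

```text
clock: 12.7
ee_pos: [0.4446, 0.2355, 0.1565]
orientation: [[-0.002, -0.98, -0.2], [-0.002, -0.2, 0.98], [-1.0, 0.003, -0.001]]
force: [-2.9, 1.9, 0.4]
finger_gap: 0.009
```

Emit:
send_rows(motion=[[0,0,-4,0],[0,0,-2,0],[0,0,0,0]])

```text
clock: 13.0
ee_pos: [0.4457, 0.2297, 0.1565]
orientation: [[-0.003, -0.98, -0.201], [-0.002, -0.201, 0.98], [-1.0, 0.003, -0.002]]
force: [-3.9, 0.3, -1.2]
finger_gap: 0.0094
```

Emit:
send_rows(motion=[[0,0,-3,0],[0,0,-2,0],[0,0,0,0]])

```text
clock: 13.3
ee_pos: [0.449, 0.2255, 0.1573]
orientation: [[0.003, -0.98, -0.201], [0.0, -0.201, 0.98], [-1.0, -0.002, -0.0]]
force: [-0.3, 0.4, -1.6]
finger_gap: 0.0093
```

The force built to about 4 N and then dropped to zero, so the gate has probably snapped. I'll back off to centre the leg and look.

Emit:
send_rows(motion=[[0,0,4,0],[0,0,4,0],[0,0,0,0]])

```text
clock: 13.6
ee_pos: [0.4461, 0.2352, 0.1571]
orientation: [[0.001, -0.979, -0.203], [0.001, -0.203, 0.979], [-1.0, -0.001, 0.001]]
force: [-0.0, 0.0, -1.4]
finger_gap: 0.0093
```

Run:
```python
from m import *
s=sensors.observe(); print(s['ee_pos'],s['force'])
c=capture('side'); im=c['color']; a=cv2.resize(im[140:200,175:250],(400,320),interpolation=cv2.INTER_CUBIC)
w=capture('wrist')['color'][170:300,90:290]; b=cv2.resize(w,(400,260),interpolation=cv2.INTER_CUBIC)
t=capture('top')['color'][190:260,150:250]; d=cv2.resize(t,(400,280),interpolation=cv2.INTER_CUBIC)
cv2.imwrite('pics/s7.png',np.vstack([np.hstack([a,np.pad(d,((0,40),(0,0),(0,0)))]),np.pad(b,((0,0),(0,400),(0,0)))])[:,:,::-1])
```

```text
[0.44607504 0.23515009 0.15710716] [-0.02372047  0.02054923 -1.38414326]
```

View pics/s7.png

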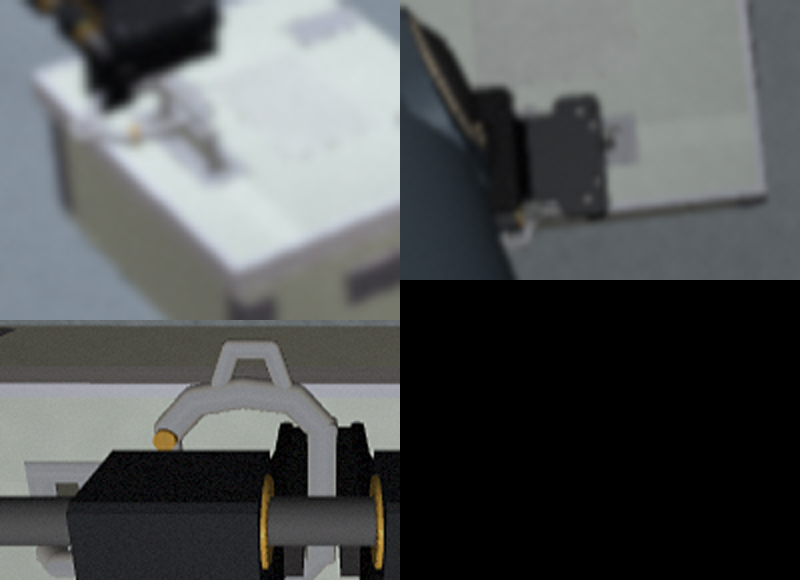

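The staple's bar runs over the hook, and there is no force at a depth where the gate pushed with about 3 N on the way in. To confirm it's latched, I'll pull back gently until the leg meets the inside of the shut gate.

Emit:
send_rows(motion=[[0,0,5,0],[0,0,5,0],[0,0,2,0],[0,0,0,0]])

```text
clock: 14.15
ee_pos: [0.4434, 0.2464, 0.1569]
orientation: [[-0.0, -0.979, -0.203], [0.0, -0.203, 0.979], [-1.0, -0.0, 0.0]]
force: [0.4, 0.5, -1.2]
finger_gap: 0.0091
```

Emit:
send_rows(motion=[[0,0,1.5,0],[0,0,1.5,0],[0,0,0,0]])

```text
clock: 14.45
ee_pos: [0.4429, 0.2489, 0.1569]
orientation: [[0.0, -0.979, -0.202], [0.0, -0.202, 0.979], [-1.0, -0.0, 0.0]]
force: [0.0, -0.2, -1.1]
finger_gap: 0.0094
```

Emit:
send_rows(motion=[[0,0,1.5,0],[0,0,0,0]])

```text
clock: 14.65
ee_pos: [0.4427, 0.25, 0.1569]
orientation: [[0.0, -0.979, -0.202], [-0.0, -0.202, 0.979], [-1.0, 0.0, -0.0]]
force: [-0.1, -0.6, -1.8]
finger_gap: 0.0091
```

Emit:
send_rows(motion=[[0,0,1.5,0],[0,0,0,0]])

```text
clock: 14.85
ee_pos: [0.4428, 0.2505, 0.1568]
orientation: [[0.0, -0.98, -0.201], [-0.002, -0.201, 0.98], [-1.0, 0.0, -0.002]]
force: [1.6, -3.5, -1.8]
finger_gap: 0.0094
```

It held: resistance of 3.5 N when pulled outward, so the leg is captured. Centring the leg, then lowering to the lid.

Emit:
send_rows(motion=[[0,0,-5,0],[0,0,-5,0],[4,0,-4,0],[4,0,0,0],[0,0,0,0]])

```text
clock: 15.35
ee_pos: [0.4447, 0.2378, 0.1482]
orientation: [[-0.001, -0.979, -0.202], [-0.0, -0.202, 0.979], [-1.0, 0.001, -0.0]]
force: [-0.4, -1.3, -0.8]
finger_gap: 0.0094
```

Emit:
send_rows(motion=[[1,0,0,0],[0.5,0,0,0],[0,0,0,0]])

```text
clock: 15.65
ee_pos: [0.4451, 0.2382, 0.1474]
orientation: [[-0.0, -0.979, -0.202], [0.0, -0.202, 0.979], [-1.0, 0.0, 0.0]]
force: [0.9, 0.1, -1.8]
finger_gap: 0.0092
```

Emit:
send_rows(motion=[[0.7,0,0,0],[0,0,0,0]])

```text
clock: 15.85
ee_pos: [0.4452, 0.2382, 0.147]
orientation: [[0.0, -0.979, -0.202], [0.0, -0.202, 0.979], [-1.0, -0.0, 0.0]]
force: [-0.8, 0.4, 1.5]
finger_gap: 0.0093
```

Emit:
send_rows(motion=[[0.7,0,0,0],[0,0,0,0]])

```text
clock: 16.05
ee_pos: [0.4453, 0.2383, 0.147]
orientation: [[0.0, -0.979, -0.202], [0.001, -0.202, 0.979], [-1.0, -0.0, 0.0]]
force: [-1.9, -1.0, 7.3]
finger_gap: 0.0097
```

The hook is resting on the lid (7 N). Releasing with a small opening, then straight up.

Emit:
send_rows(motion=[[0,0,0,0],[0,0,0,0],[0,0,0,0]], hand=22)

```text
clock: 16.35
ee_pos: [0.4453, 0.2379, 0.146]
orientation: [[0.0, -0.979, -0.202], [0.0, -0.202, 0.979], [-1.0, -0.0, 0.0]]
force: [1.0, -0.2, -0.3]
finger_gap: 0.0202
```

Emit:
send_rows(motion=[[-5,0,0,0],[-10,0,0,0],[-20,0,0,0],[-40,0,0,0],[-40,0,0,0]])

```text
clock: 16.85
ee_pos: [0.4448, 0.2378, 0.2627]
orientation: [[-0.001, -0.979, -0.202], [-0.0, -0.202, 0.979], [-1.0, 0.001, -0.0]]
force: [1.5, 0.6, 0.2]
finger_gap: 0.0224
```

Emit:
send_rows(motion=[[-30,0,40,0],[0,0,45,0],[0,0,45,0],[0,0,45,0],[0,0,0,0]])

```text
clock: 17.35
ee_pos: [0.406, 0.4163, 0.2917]
orientation: [[-0.001, -0.977, -0.212], [0.005, -0.212, 0.977], [-1.0, 0.0, 0.005]]
force: [-0.2, -0.6, -0.3]
finger_gap: 0.0221
```

Run:
```python
from m import *
w=capture('wrist'); t=capture('top'); d=capture('side')
k=lambda im,s:cv2.resize(im,s,interpolation=cv2.INTER_CUBIC)
a=np.hstack([k(w['color'],(400,300)),k(t['color'][200:260,150:230],(400,300))])
b=np.hstack([k(d['color'],(400,300)),k(d['color'][140:200,175:255],(400,300))])
cv2.imwrite('pics/f8.png',np.vstack([a,b])[:,:,::-1])
import pickle
o=pickle.load(open('d.pkl','rb'))['top']['color']; df=cv2.absdiff(o,t['color']).max(2)
for n,(u0,u1,v0,v1) in dict(flask=(245,280,115,158),beaker=(405,440,225,255),rack=(70,140,188,220)).items(): print(n,(df[v0:v1,u0:u1]>50).sum())
P=cloud(w);yaw=np.radians(11.65)
print(sensors.observe()['ee_pos']); pickle.dump((w,t,d),open('d3.pkl','wb'))
```

```text
flask 0
beaker 0
rack 152
[0.41013436 0.40885327 0.29134485]
```

View pics/f8.png

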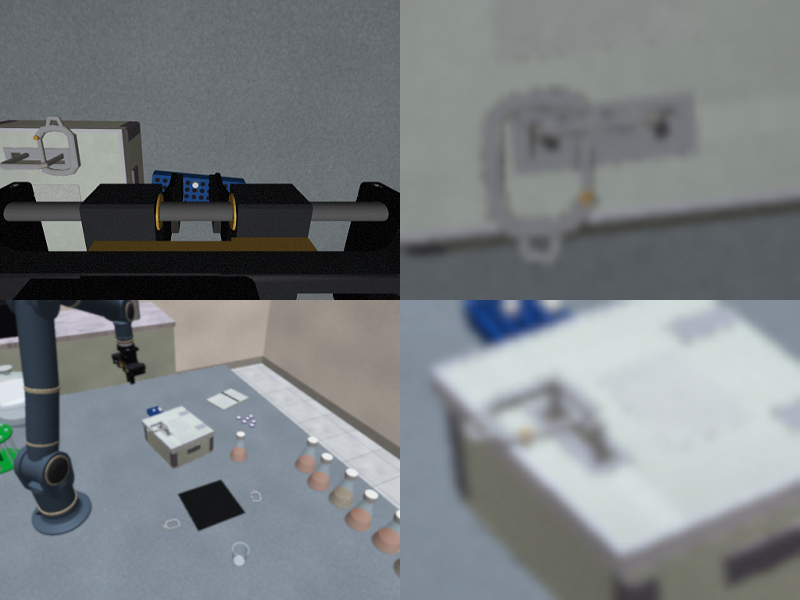

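The leg is inside the closed hook, which lies flat on the lid, and the gripper is clear. The rack region of the difference image is partly hidden by the gripper, so I'll move off and recheck before handing in.

Emit:
send_rows(motion=[[-20,30,45,0],[-20,30,45,0],[0,20,45,0],[0,0,45,0],[0,0,0,0]])

```text
clock: 18.0
ee_pos: [0.3022, 0.5633, 0.3255]
orientation: [[-0.002, -0.978, -0.208], [0.003, -0.208, 0.978], [-1.0, 0.002, 0.003]]
force: [0.2, 0.2, -0.2]
finger_gap: 0.0219
```

Run:
```python
from m import *
import pickle
t=capture('top'); o=pickle.load(open('d.pkl','rb'))['top']['color']; p=pickle.load(open('d3.pkl','rb'))[1]['color']; df=cv2.absdiff(o,t['color']).max(2)
blue=lambda i:(i[...,2].astype(int)-i[...,0]>40)
for i in(o,t['color']): q=np.argwhere(blue(i)[185:225,60:141]); print(len(q),q.mean(0),q.min(0),q.max(0))
print('rack diff',(df[188:220,70:140]>50).sum(),'hook still',(cv2.absdiff(p,t['color']).max(2)[205:260,160:235]>40).sum())
```

```text
1165 [19.1193133  47.48583691] [ 7 12] [30 80]
1103 [19.27923844 46.07343608] [ 7 12] [30 79]
rack diff 15 hook still 0
```

```bash
python3 -c "from station import hand_in; print(hand_in())"
```

```text
the job is handed in; nothing more can be done
None
```

The sample box is ready and handed in, at about 18 s on the robot's clock. I shut the lid with the staple standing up through its slot. Then I took the large hook from the mat and pushed its gate onto the staple's left leg until it flicked shut. I left the hook flat on the lid, linked round that leg.

**Lid:** it stopped at shut height under an 18 N press, and the pictures show the staple up through the slot.

**Gate:** the push force rose to about 4 N and then dropped to zero. When I pulled the hook back, the closed gate held against the leg at about 3.5 N. The final top, side and wrist views show the leg inside the closed hook, which did not move between the last two pictures.

**Bystanders:** the flask and beaker showed no change in the top view. The rack comparison first disagreed by 152 pixels because the gripper partly hid it. With the arm moved away, 15 pixels still differed. I put these down to the shut lid hiding the rack's edge, because its outline stayed within a pixel. No check failed.

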